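# Fill the cage food hopper from the scoop cup

### The arm

A 6-joint arm with a two-finger parallel gripper is mounted at the origin on a cart in front of the work surface, level with it; the furniture and walls round the work are solid. World frame = base frame: x ahead of the robot, y to its left, z up, the work surface at z = 0. Lengths are in m, angles in rad, forces in N, time in s.
With the tool pointing down it reaches from about 0.3 to 0.875 m from the base axis. Payload 4.2 kg.
Tool frame: the origin (TCP) lies midway between the tips of the shut fingers; the grasp point (between the pads) lies 19 mm behind it (arm.grasp_offset is the distance from the TCP to the grasp point, in m); z points along the fingers, y is the line along which they close (so a half turn about z gives the same grasp; the last joint's range is limited). The gripper opens to 85 mm and grips with 20 to 120 N. Pads are 22 mm wide; open, the fingers measure 114 mm over their backs; the gripper's body (76 mm by 85 mm) begins 54 mm behind the grasp point. The pads swing forward as they close: fully open they stand 13 mm farther back than shut.
Start: joints at [-1.29, 0.32, 1.565, -0, 1.257, -0.02], TCP at [0.17, -0.549, 0.192] pointing down, gripper open.
Joint ranges: [-3.11, 3.11], [-0.84, 2.01], [0.21, 2.61], [-1.34, 4.49], [0.05, 2.63], [-2.56, 2.56]. Speed limits (rad/s): [2.57, 2.57, 3.14, 3.14, 3.14, 3.14].

### API

Orientations are given as a unit quaternion [w, x, y, z].
In Python, from cell import arm gives the robot as it stands.
- The arm moves only by the shell command python3 -m handwheel 'ROWS' [FORCE]. ROWS is JSON, one flat list of numbers, 7 for each row, row after row: the finger opening in mm, from 0 to 85.4, then the shift along the world's x, y, z in mm, then the turn, a rotation vector about the world's x, y, z in degrees. In form: [fingers, x, y, z, rx, ry, rz, fingers, x, y, z, rx, ry, rz, ...]. A call has 1 to 20 rows; each row is the pose to reach, as a shift and turn from the pose commanded when the call began; what a row does not reach only later rows make up. A row lasts 1/8 s, in which the tool goes at most 62.5 mm and 10.7 degrees, less where a joint would pass 70% of its speed; a pose out of reach is approached as far as the arm can. A call with a gripper value outside its range is refused whole. The fingers move at their own pace and stop on an object; FORCE is the grip in N (left out, the last holds). Time passes only in rows, so rows that repeat a pose let the fingers close. It gives the time, the measured TCP pose, the force, the opening and the grip force at its end, in the units of the state.
- arm.read_state(): the state, without advancing time (a new reading comes with each control period).
- arm.snapshot(name): name is "side" or "top" or "wrist"; returns a dict with "frame" (420x560x3 uint8, red, green, blue), "fovy" (degrees; the focal length in pixels is half the picture's height over the tangent of half this angle, whatever the lens; pixels are square), "cx", "cy" (the principal point, pixels), "rvec" (rotation vector, rad) and "tvec" (3), from world to camera coordinates, as OpenCV has them. Camera axes: x right, y down, z forward; pixel columns grow to the right and rows downward; lengths in m; the calibration is good to about 2 mm. The wrist camera is an equidistant fisheye: a pixel r from the principal point sees the ray r / f radians off the axis. A picture is of the moment at which its call begins. There is no depth.
- arm.close_job(): hands the job in; it is judged then, once.
Trained networks look in a picture, given as the dict that the camera call returned (one of the last four; its "shot" number tells which), for a name from the list of things; names that differ only in an ending like _2 or _b are one class to them, and where a whole thing is asked for, a point or a joint stands for the part that bears it (a point fixed in the world has none). Each returns a list of dicts, best first, with "p" (0 to 1); they miss things now and then, are a little off and sometimes report something else, mostly with a low value. They report only what shows in the picture. A call takes as long as a camera call. They do not tell look-alikes from the thing itself.
- arm.trace(picture, thing): "region" (420x560 bool, what is visible of it) and "box" ([left, top, right, bottom] in pixels, round what is visible of it).
The state is a dict: "t": time; "joint_positions": joint angles; "qd": joint speeds; "joint_efforts": joint torques, N m; "tcp_pos": TCP position; "tcp_rot": TCP orientation; "ft_force": force on the tool from outside, world axes, zero at the start; "torque": the same for the moment, N m; "gripper_width": finger opening in m; "gripper_force": force on a finger pad.
Only numpy, scipy, OpenCV 4.12 (cv2) and the standard library are available. Lean on these libraries where they do the work, as an engineer would, in place of code of your own. Each camera call takes 0.05 s, during which the arm holds its last target. There are 200 camera calls.

### The job

The blue scoop cup with six food pellets stands under the small bench shelf; reach in at a slant below the board, lift the cup out with all its pellets in it, and tip it over its flared lip so that every pellet goes into the steel food hopper. Then stand the empty cup upright on the free bench top, let go of it and leave it standing. Leave the hopper, the amber and dropper bottles behind it and the timer where they stand.

Things in the scene. Friction and masses are not known exactly. Their poses are not given: they have to be found in the camera images.
- cup: Blue loose scoop cup, open on top, 0.1 to 0.2 kg. Origin: centre of its underside, z up. Foot x -29 to +27, y -31 to +31 (flat parallel sides: grip here), 72 mm high; walls and floor 4 mm, inside 50 x 54. Only the +x wall is flared, leaning out 35 degrees from the floor up to the lip at x = 75, z = 72. Starts upright on the bench below the board, yaw within 0.45 rad (lip away from robot).
- cup_lip (a point): Middle of the cup's pouring edge, at x = 75, y = 0, z = 72 mm in the cup's frame; the spout is 54 mm wide inside. Pellets start to slide out over it when the cup is tipped 60 to 90 degrees; some may need 100 degrees or a little shake.
- pellet_0: Brown food pellet, loose, a rod with round ends, 16 mm in diameter and 24 mm long, 10 g; origin at its centre, y along its length. All six start lying in one layer on the floor of the cup.
- pellet_1: Brown food pellet, loose, a rod with round ends, 16 mm in diameter and 24 mm long, 10 g; origin at its centre, y along its length. All six start lying in one layer on the floor of the cup.
- pellet_2: Brown food pellet, loose, a rod with round ends, 16 mm in diameter and 24 mm long, 10 g; origin at its centre, y along its length. All six start lying in one layer on the floor of the cup.
- pellet_3: Brown food pellet, loose, a rod with round ends, 16 mm in diameter and 24 mm long, 10 g; origin at its centre, y along its length. All six start lying in one layer on the floor of the cup.
- pellet_4: Brown food pellet, loose, a rod with round ends, 16 mm in diameter and 24 mm long, 10 g; origin at its centre, y along its length. All six start lying in one layer on the floor of the cup.
- pellet_5: Brown food pellet, loose, a rod with round ends, 16 mm in diameter and 24 mm long, 10 g; origin at its centre, y along its length. All six start lying in one layer on the floor of the cup.
- hopper: Food hopper: open-topped loose steel box, 120 x 120 mm, rim at z = 78 mm, walls 4 mm, floor 4 to 5 mm thick, 0.8 kg. Origin: centre of its underside, z up. Dark slots painted on its front (-x); two wire hooks rise at its back (+x) to z = 99 mm, reaching out to x = 83 mm. Stands on the bench, yaw within 0.5 rad.
- riser: Small fixed bench shelf: white board 160 (x) x 300 (y) x 12 mm on four 14 mm posts at x = -5 and +65, y = +-135. Origin on the bench below the board's centre. Board underside z = 230, front edge x = -80, open in front. The cup starts 35 to 45 mm behind that edge: too little room straight down, so come from in front, leaning 28 to 50 degrees. A pack and a tub on top reach z = 325.
- amber_bottle: Bystander: amber bottle, 62 mm in diameter, 136 mm high, standing upright; origin at the centre of its underside.
- dropper: Bystander: small brown dropper bottle, 34 mm in diameter, 102 mm high, standing upright; origin at the centre of its underside.
- clock: Bystander: white digital timer, 66 x 62 x 64 mm, standing; origin at the centre of its underside.
Mind the look-alikes: they are no part of the job. Of the things like the cup, leave any that is brown, turquoise or white; of the rest the larger one is meant.

How it is judged:
By the outcome, as a careful person would: the job done as asked, in the order asked, and still so for the second after the job is handed in, with the robot touching nothing.
It also fails if it takes over 72 s, if anything falls off the work surface, if the arm or the gripper's body presses on something with over 40 N, if the wrist force passes 120 N, or if a joint passes its speed limit or range.

## Working session

There is one attempt and no reset: what is moved stays moved. The work goes in short steps, Python scripts to look and compute and a shell command to move; the robot and the scene stay as the last step left them, time stands still between calls to the robot, and variables do not carry over. Pictures are saved under pics/ and viewed, at most 10 in all, crops included, and the job is handed in when it is done.

```bash
mkdir -p pics; cat > h.py <<'E'
import numpy as np, cv2
from cell import arm
def snap(n,f=None):
    s=arm.snapshot(n)
    if f: cv2.imwrite('pics/'+f,s['frame'][:,:,::-1])
    return s
def cam(s):
    R=cv2.Rodrigues(np.array(s['rvec'],float))[0]; t=np.array(s['tvec'],float).ravel()
    f=210/np.tan(np.radians(s['fovy'])/2); return R,t,f
def proj(s,P):
    R,t,f=cam(s); c=np.atleast_2d(P)@R.T+t
    return np.c_[f*c[:,0]/c[:,2]+s['cx'],f*c[:,1]/c[:,2]+s['cy']]
def onz(s,u,v,z):
    R,t,f=cam(s); d=R.T@np.array([(u-s['cx'])/f,(v-s['cy'])/f,1]); o=-R.T@t
    return o+d*(z-o[2])/d[2]
E
python3 - <<'E'
from h import *
for n in('side','top'):
    s=snap(n,n+'1.png'); R,t,f=cam(s); print(n,'cam at',-R.T@t,'axis',R[2],f)
    for th in('cup','hopper','amber_bottle','dropper','clock','riser','pellet_0'):
        for r in arm.trace(s,th): print(th,round(r['p'],2),r['box'],int(r['region'].sum()))
print(arm.read_state()['tcp_rot'])
E
```

```text
side cam at [-0.05233562  0.91676325  1.04386149] axis [ 0.39907268 -0.66312848 -0.63324688] 508.7510747464327
cup 0.67 [314.1, 174.8, 334.8, 193.7] 384
cup 0.63 [255.6, 227.3, 284.6, 250.1] 576
cup 0.63 [296.0, 143.9, 319.8, 166.3] 503
cup 0.6 [242.2, 173.9, 278.5, 213.0] 926
hopper 0.77 [188.3, 253.9, 253.0, 325.5] 3038
amber_bottle 0.69 [195.3, 200.9, 218.4, 246.1] 813
amber_bottle 0.36 [239.8, 177.6, 277.8, 214.5] 922
dropper 0.81 [151.1, 260.1, 164.8, 290.8] 294
clock 0.66 [352.5, 158.3, 372.1, 181.3] 295
riser 0.73 [199.8, 102.8, 303.0, 223.6] 4563
top cam at [ 0.17109969 -0.24237997  1.2990673 ] axis [ 0.30658693  0.12760227 -0.94325082] 506.08224498351933
cup 0.97 [326.7, 256.9, 359.5, 284.1] 618
cup 0.96 [269.6, 273.9, 317.2, 313.6] 1185
cup 0.93 [228.5, 202.8, 249.9, 233.1] 517
cup 0.9 [289.9, 189.6, 323.1, 222.1] 574
cup 0.79 [378.6, 226.7, 422.2, 265.8] 1243
hopper 0.57 [124.7, 148.1, 194.3, 217.1] 2808
hopper 0.31 [290.6, 187.8, 322.1, 224.1] 533
amber_bottle 0.75 [230.7, 132.8, 252.2, 172.9] 669
dropper 0.77 [168.3, 116.2, 184.3, 138.9] 241
clock 0.9 [380.1, 308.9, 406.1, 339.6] 627
riser 0.58 [250.6, 110.6, 398.7, 229.8] 8784
pellet_0 0.56 [300.9, 195.1, 309.4, 201.6] 39
[7.18060150e-05 9.88708489e-01 1.49851652e-01 1.84629624e-05]
```

View pics/side1.png

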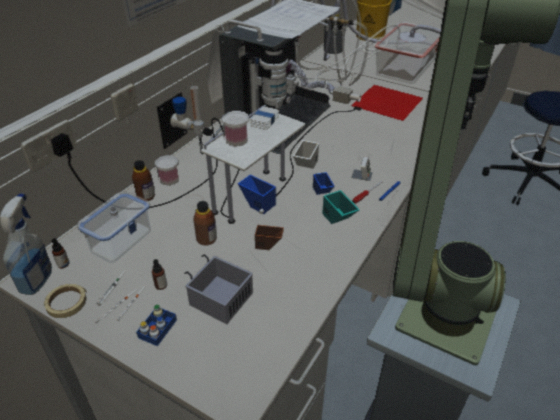

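View pics/top1.png

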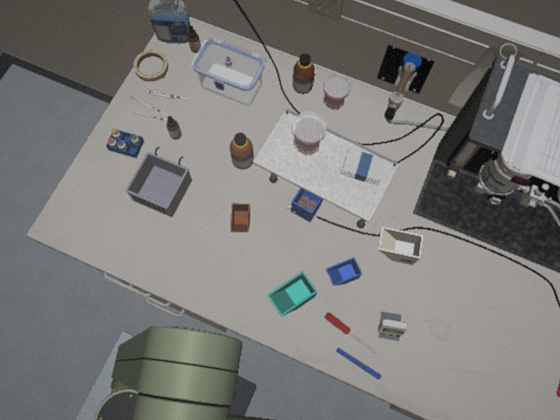

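The blue cup with pellets is at top-image (306,204), under the board edge. The smaller blue one at (343,271) is the decoy. The hopper is at (160,183).

```bash
python3 - <<'E'
from h import *
a=cv2.imread('pics/top1.png')[100:240,115:405]; b=cv2.imread('pics/side1.png')[100:330,140:310]
m=np.zeros((600,800,3),np.uint8)
a=cv2.resize(a,None,fx=2.7,fy=2.7,interpolation=3); m[:a.shape[0],:a.shape[1]]=a
b1=cv2.imread('pics/side1.png')[165:225,190:310]; b1=cv2.resize(b1,None,fx=3.6,fy=3.6,interpolation=3);m[380:380+b1.shape[0],:b1.shape[1]]=b1
c=cv2.imread('pics/side1.png')[250:330,180:260]; c=cv2.resize(c,None,fx=2.7,fy=2.7,interpolation=3);m[380:380+c.shape[0],450:450+c.shape[1]]=c
cv2.imwrite('pics/crop1.png',m)
s=snap('top'); q=snap('side')
for n,u,v,z in [('cup',306,208,0.05),('decoy',343,271,.03),('hop',160,183,.05),('brown',240,217,.04),('turq',293,293,.06),('white',400,245,.06),('amber',241,163,0),('dropper',174,136,0),('clock',392,336,0),('boardFL',254,158,.242),('FR',371,215,.242),('BR',398,160,.242),('BL',285,114,.242)]: print(n,onz(s,u,v,z).round(3))
E
```

```text
cup [ 0.622 -0.14   0.05 ]
decoy [ 0.51  -0.291  0.03 ]
hop [0.528 0.243 0.05 ]
brown [0.532 0.01  0.04 ]
turq [ 0.4   -0.198  0.06 ]
white [ 0.624 -0.398  0.06 ]
amber [0.69  0.084 0.   ]
dropper [0.688 0.295 0.   ]
clock [ 0.413 -0.466  0.   ]
boardFL [0.617 0.001 0.242]
FR [ 0.597 -0.294  0.242]
BR [ 0.748 -0.304  0.242]
BL [ 0.752 -0.018  0.242]
```

View pics/crop1.png

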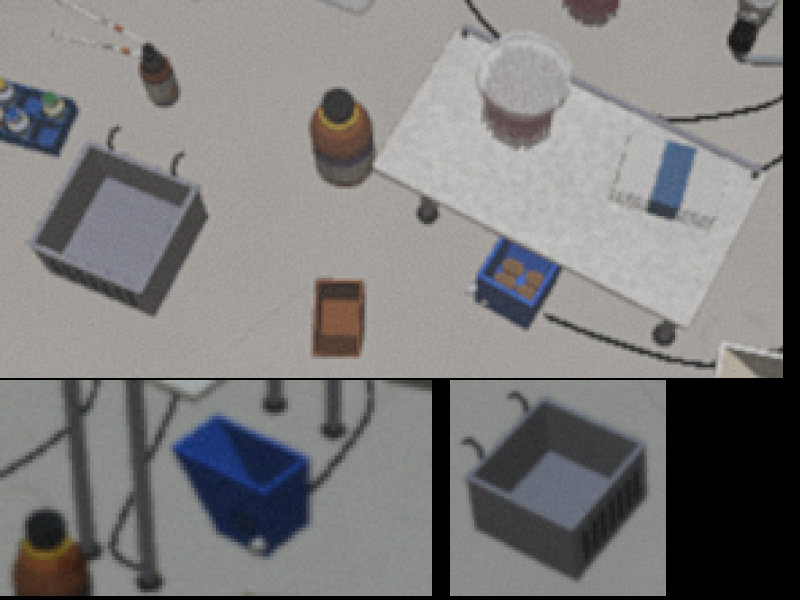

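```bash
cat > fit.py <<'E'
from h import *
from scipy.optimize import least_squares
def T(p,P): c,s=np.cos(p[2]),np.sin(p[2]); P=np.array(P,float); return np.c_[c*P[:,0]-s*P[:,1]+p[0], s*P[:,0]+c*P[:,1]+p[1], P[:,2]]
def fit(obs,p0):
    g=lambda p: np.concatenate([(proj(s,T(p,P))-np.array(U)).ravel() for s,P,U in obs])
    r=least_squares(g,p0,loss='soft_l1'); return r.x, g(r.x).reshape(-1,2)
E
python3 - <<'E'
from fit import *
s=snap('top'); q=snap('side')
A=lambda L:[(115+u/2.7,100+v/2.7) for u,v in L]
B=lambda L:[(190+u/3.6,165+(v-380)/3.6) for u,v in L]
C=lambda L:[(180+(u-450)/2.7,250+(v-380)/2.7) for u,v in L]
m=lambda L:np.array(L)/1000
cup,r=fit([(q,m([[75,31,72],[75,-31,72],[-29,31,72],[-29,-31,72],[-29,31,0],[-29,-31,0]]),B([(174,447),(218,416),(265,490),(308,458),(263,552),(308,525)])),
 (s,m([[-29,31,72],[-29,-31,0]]),A([(477,275),(530,326)]))],[.62,-.14,0]); print(cup.round(4),r.round(1).tolist())
h,r=fit([(s,m([[-60,60,78],[60,60,78],[60,-60,78],[-60,-60,78]]),A([(32,242),(92,147),(203,188),(150,310)])),
 (q,m([[60,60,78],[60,-60,78],[-60,-60,78],[-60,60,78]]),C([(468,478),(545,398),(646,443),(577,530)]))],[.53,.24,0]); print(h.round(4),r.round(1).tolist())
b,r=fit([(s,m([[-80,150,242],[-80,-150,242],[80,-150,242],[80,150,242]]),A([(373,166),(688,325),(765,176),(465,32)]))],[.68,-.15,0]); print(b.round(4),r.round(1).tolist())
# local: cup in riser frame
d=cup[:2]-b[:2];c,sn=np.cos(b[2]),np.sin(b[2]);print('cup in riser',c*d[0]+sn*d[1],-sn*d[0]+c*d[1])
E
```

```text
[ 0.6397 -0.1352 -0.1144] [[-0.8, -0.5], [-0.4, -1.0], [-0.5, 0.2], [0.0, -0.7], [0.5, 0.8], [0.1, -1.6], [-0.1, 0.1], [-0.9, 1.5]]
[0.5242 0.2413 0.0112] [[-0.6, 1.8], [-0.9, -1.4], [-1.6, -0.1], [-3.0, -6.0], [0.5, -2.4], [0.3, -2.2], [0.9, -2.0], [-0.4, -2.5]]
[ 0.6729 -0.1562 -0.0942] [[-0.7, -0.0], [0.3, 2.2], [2.2, -0.2], [-1.0, -3.4]]
cup in riser -0.03504414314596715 0.017761427221019123
```

```bash
cat >> h.py <<'E'
from scipy.spatial.transform import Rotation as Ro
def delta(pos,R,st=None):
    st=st or arm.read_state(); q=st['tcp_rot']; R0=Ro.from_quat([q[1],q[2],q[3],q[0]])
    return ((np.array(pos)-st['tcp_pos'])*1000).round(1), np.degrees((R*R0.inv()).as_rotvec()).round(2)
def tool(yaw,lean):  # tool y = -(cup y); lean forward deg
    z=np.array([np.sin(np.radians(lean)),0,-np.cos(np.radians(lean))]); y=np.array([0,-1.,0]); x=np.cross(y,z)
    return Ro.from_euler('z',yaw)*Ro.from_matrix(np.c_[x,y,z])
def pos(cup,local): return np.r_[cup[:2],0]+Ro.from_euler('z',cup[2]).apply(local)
E
python3 - <<'E'
from h import *
print([a for a in dir(arm) if a[0]!='_'])
cup=[.6397,-.1352,-.1144]; R=tool(cup[2],47); z=R.as_matrix()[:,2]
for d in(.15,.06,0): print(d,delta(pos(cup,[-.004,0,.04])+z*(.019-d),R), pos(cup,[-.004,0,.04])+z*(.019-d))
print(arm.read_state()['joint_positions'])
E
```

```text
['IKError', 'close_job', 'grasp_offset', 'read_state', 'snapshot', 'trace']
0.15 (array([370.2, 425.4, -62.5]), array([  4.41, -47.12, -22.43])) [ 0.54054506 -0.12380693  0.12934179]
0.06 (array([ 435.6,  417.9, -123.9]), array([  4.41, -47.12, -22.43])) [ 0.60593665 -0.13132053  0.06796193]
0 (array([ 479.2,  412.9, -164.8]), array([  4.41, -47.12, -22.43])) [ 0.64953104 -0.1363296   0.02704203]
[-1.28998175e+00  3.19612608e-01  1.56450836e+00  1.60712960e-07
  1.25737372e+00 -1.99896219e-02]
```

```bash
python3 -m handwheel '[85,30,60,30,0,0,-4, 85,60,120,60,1,-9,-7, 85,90,180,70,1,-16,-10, 85,130,230,70,2,-22,-13, 85,170,280,70,3,-28,-16, 85,210,330,60,3.5,-35,-19, 85,250,370,40,4,-42,-21, 85,290,410,20,4.4,-47.1,-22.4, 85,310,425,0,4.4,-47.1,-22.4, 85,330,425,-20,4.4,-47.1,-22.4, 85,370,425.4,-62.5,4.4,-47.1,-22.4, 85,370,425.4,-62.5,4.4,-47.1,-22.4,85,370,425.4,-62.5,4.4,-47.1,-22.4]' 60
python3 - <<'E'
from h import *
print(arm.read_state()['joint_positions'])
s=snap('wrist','w1.png')
E
```

```text
t: 2.62
tcp_pos: [0.541, -0.1238, 0.1288]
tcp_rot: [0.023, 0.916, -0.052, 0.398]
ft_force: [0.3, 0.6, -0.4]
gripper_width: 0.085
gripper_force: 0.0
[-0.36094122  0.12709946  2.39601717  2.3667013   0.25735108 -0.98357793]
```

View pics/w1.png

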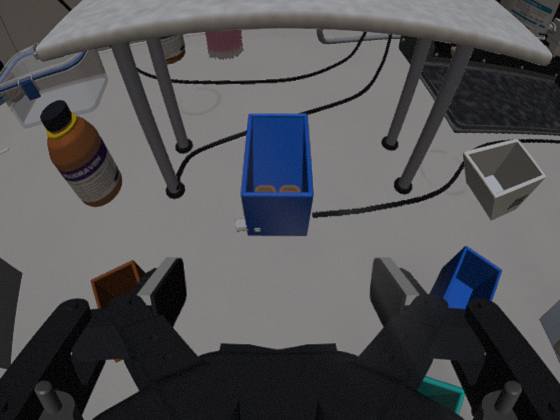

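The wrist view shows the cup centred: front rim corners (244,194) and (312,193), lip corners (247,115) and (309,114), foot (245,234) and (309,235). The board is well above.

```bash
cat >> h.py <<'E'
def fproj(s,P):
    R,t,f=cam(s); c=np.atleast_2d(P)@R.T+t; r=np.hypot(c[:,0],c[:,1]); k=f*np.arctan2(r,c[:,2])/r
    return np.c_[k*c[:,0]+s['cx'],k*c[:,1]+s['cy']]
E
python3 - <<'E'
from fit import *
s=snap('wrist')
P=np.array([[-29,31,72],[-29,-31,72],[75,31,72],[75,-31,72],[-29,31,0],[-29,-31,0]])/1000
U=np.array([(243.5,194),(312,193),(247,115),(309,114),(246,234),(309,235)])
r=least_squares(lambda p:(fproj(s,T(p,P))-U).ravel(),[.64,-.135,-.11]); print(r.x.round(4),(fproj(s,T(r.x,P))-U).round(1).tolist())
c2=r.x
for c in (c2,):
  R=tool(c[2],47); z=R.as_matrix()[:,2]
  for d in(.06,0): print(d,delta(pos(c,[-.004,0,.04])+z*(.019-d),R))
E
```

```text
[ 0.6393 -0.1358 -0.1159] [[-1.8, 0.5], [1.9, 1.6], [1.5, -1.1], [-1.8, 0.0], [2.0, -0.3], [-1.8, -1.2]]
0.06 (array([ 64.9,  -8.4, -59.9]), array([-0.07, -0.16, -0.1 ]))
0 (array([ 108.5,  -13.4, -100.9]), array([-0.07, -0.16, -0.1 ]))
```

```bash
python3 -m handwheel '[85,30,-4,-28,0,0,0, 85,50,-6.5,-46,0,0,0, 85,70,-9,-65,0,0,0, 85,88,-11,-82,0,0,0, 85,100,-12.5,-93,0,0,0, 85,108.5,-13.4,-101,0,0,0, 85,108.5,-13.4,-101,0,0,0, 50,108.5,-13.4,-101,0,0,0, 50,108.5,-13.4,-101,0,0,0, 50,108.5,-13.4,-101,0,0,0, 50,108.5,-13.4,-101,0,0,0]' 60
python3 - <<'E'
from h import *
print(arm.read_state()['joint_positions'])
s=snap('wrist','w2.png')
E
```

```text
t: 4.1
tcp_pos: [0.649, -0.1372, 0.0293]
tcp_rot: [0.023, 0.915, -0.052, 0.399]
ft_force: [-3.4, 0.5, 5.2]
gripper_width: 0.0598
gripper_force: 64.4
[-0.29788506  0.4691851   2.28189716  2.82385288  0.44226984 -1.40828416]
```

View pics/w2.png

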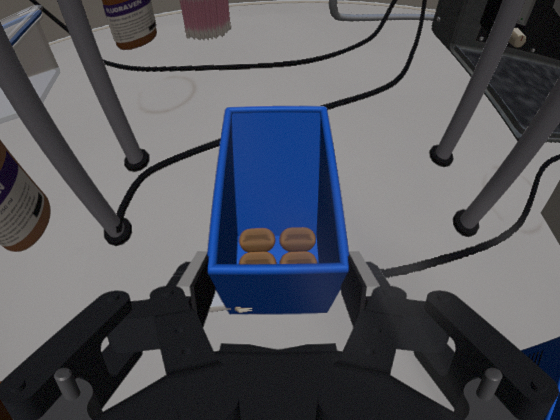

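```bash
python3 -m handwheel '[50,0,0,8,0,0,0, 50,-5,0,18,0,0,0, 50,-20,2,26,0,0,0, 50,-45,5,32,0,0,0, 50,-75,8,40,0,0,0, 50,-105,12,52,0,0,0, 50,-130,15,70,0,0,0, 50,-150,17,90,0,0,0, 50,-160,18,110,0,0,0, 50,-165,19,125,0,0,0, 50,-165,19,130,0,0,0, 50,-165,19,130,0,0,0]' 60
cat > kin.py <<'E'
from h import *
from scipy.optimize import least_squares
def fk(q,p):
    a1,d1,L2,L3,e,d6,lat=p
    E=lambda ax,a: Ro.from_euler(ax,a)
    R=E('z',q[0]); P=R.apply([a1,lat,d1]); R=R*E('y',q[1]); P=P+R.apply([0,0,L2])
    R=R*E('y',q[2]); P=P+R.apply([e,0,L3]); R=R*E('z',q[3])*E('y',q[4])*E('z',q[5]); P=P+R.apply([0,0,d6])
    return P,R
E
python3 - <<'E'
from kin import *
st=arm.read_state(); q=st['joint_positions'];print(list(q),st['tcp_pos'])
D=[([-1.28998175,.319612608,1.56450836,0,1.25737372,-.0199896219],None,[7.18e-5,.9887085,.14985,0]),
([-0.36094122,0.12709946,2.39601717,2.3667013,0.25735108,-0.98357793],[0.541,-0.1238,0.1288],[0.023,0.916,-0.052,0.398]),
([-0.29788506,0.4691851,2.28189716,2.82385288,0.44226984,-1.40828416],[0.649,-0.1372,0.0293],[0.023,0.915,-0.052,0.399]),(q,st['tcp_pos'],st['tcp_rot'])]
D[0]=(D[0][0],[.1703,-.5493,.1918],D[0][2])
for d in D:
    w=d[2]; Rm=Ro.from_quat([w[1],w[2],w[3],w[0]]); print((fk(d[0],np.zeros(7))[1].inv()*Rm).as_rotvec().round(3))
f=lambda p:np.concatenate([fk(d[0],p)[0]-d[1] for d in D])
r=least_squares(f,[0,.3,.4,.4,0,.2,0]); print(r.x.round(4),f(r.x).round(4))
E
```

```text
t: 5.65
tcp_pos: [0.4829, -0.1179, 0.1588]
tcp_rot: [0.023, 0.915, -0.052, 0.398]
ft_force: [0.1, 0.7, -2.0]
gripper_width: 0.0599
gripper_force: 65.0
[np.float64(-0.42396528136218253), np.float64(-0.030485381447347068), np.float64(2.4483949989787646), np.float64(1.8802106986604084), np.float64(0.2358729540880086), np.float64(-0.5334732397472951)] [ 0.48286388 -0.11793683  0.15880843]
[-0.    -0.     1.571]
[0.    0.    1.571]
[-1.000e-03  1.000e-03  1.571e+00]
[0.    0.    1.571]
[-4.000e-04  1.407e-01  5.922e-01  4.174e-01  2.550e-02  3.582e-01
  1.140e-02] [ 0.  0. -0.  0. -0. -0. -0. -0. -0. -0.  0.  0.]
```

```bash
cat >> kin.py <<'E'
Pk=np.array([-4.000e-04,1.407e-01,5.922e-01,4.174e-01,2.550e-02,3.582e-01,1.140e-02])
lo=np.array([-3.11,-.84,.21,-1.34,.05,-2.56]); hi=np.array([3.11,2.01,2.61,4.49,2.63,2.56])
TL=tool(0,47); TP=np.array([-.004,0,.042])+.019*TL.as_matrix()[:,2]; LIP=np.array([.075,0,.072])
def cuptcp(lip,yaw,al):
    C=Ro.from_euler('ZY',[yaw,np.radians(al)]); return np.array(lip)+C.apply(TP-LIP), C*TL
def ik(pos,R,q0):
    def g(q):
        P,Rq=fk(q,Pk); return np.r_[(P-pos)*5,((Rq*Ro.from_euler('z',np.pi/2)).inv()*R).as_rotvec(),(q-q0)*1e-4]
    r=least_squares(g,np.clip(q0,lo+.001,hi-.001),bounds=(lo,hi)); return r.x,np.linalg.norm(g(r.x)[:6])
E
cat > plan.py <<'E'
from kin import *
q0=np.array(arm.read_state()['joint_positions']); H=np.array([.524,.241])
st=arm.read_state(); C0=Ro.from_euler('z',-.1159); lip0=st['tcp_pos']-C0.apply(TP-LIP); print('lip now',lip0)
for deg in range(-90,181,30):
    y=np.radians(deg); l1=np.r_[H-.01*np.array([np.cos(y),np.sin(y)]),.15]; l2=l1.copy(); l2[2]=.092
    q=q0; wr=0; mx=0; al_ok=None
    for s in np.linspace(0,1,25)[1:]:
        p,R=cuptcp(lip0*(1-s)+l1*s+[0,0,.03*np.sin(np.pi*s)],-.1159+s*(y+.1159),0); qn,e=ik(p,R,q); mx=max(mx,abs(qn-q).max()); q=qn; wr=max(wr,e)
    w1=wr
    for al in range(5,116,5):
        p,R=cuptcp(l1+(l2-l1)*min(al/60,1),y,al); qn,e=ik(p,R,q); mx=max(mx,abs(qn-q).max()); q=qn
        if e<.01: al_ok=al
        wr=max(wr,e)
        if e>.01: break
    print(deg,'carry err',round(w1,3),'tip ok to',al_ok,'maxstep',round(mx,2),q.round(2))
E
python3 plan.py
```

```text
lip now [ 0.54753138 -0.12546554  0.2017664 ]
-90 carry err 1.097 tip ok to None maxstep 1.54 [ 0.8   0.41  2.27  4.49  0.6  -1.02]
-60 carry err 0.759 tip ok to None maxstep 1.04 [ 0.91  0.39  2.33  4.49  0.72 -1.4 ]
-30 carry err 0.389 tip ok to None maxstep 0.89 [ 0.93  0.32  2.4   4.49  0.71 -1.77]
0 carry err 0.037 tip ok to None maxstep 0.66 [ 0.8   0.17  2.44  4.49  0.5  -2.28]
30 carry err 0.0 tip ok to 115 maxstep 1.02 [ 0.45  1.    0.89 -0.1   2.43  1.46]
60 carry err 0.0 tip ok to 115 maxstep 0.22 [ 0.63  0.94  1.04 -0.5   2.25  1.07]
90 carry err 0.0 tip ok to 115 maxstep 0.16 [ 0.8   0.8   1.35 -0.76  1.93  0.89]
120 carry err 0.0 tip ok to 115 maxstep 0.21 [ 0.93  0.64  1.72 -1.02  1.56  0.86]
150 carry err 0.0 tip ok to 105 maxstep 0.25 [ 0.93  0.42  2.07 -1.34  1.14  0.84]
180 carry err 0.0 tip ok to 90 maxstep 0.34 [ 0.63  0.2   2.14 -1.34  0.46  0.22]
```

```bash
cat > carry.py <<'E'
from kin import *
st=arm.read_state(); C0=Ro.from_euler('z',-.1159); lip0=st['tcp_pos']-C0.apply(TP-LIP)
y=np.pi/2; l1=np.array([.524,.226,.19]); q=np.array(st['joint_positions'])
for s in np.linspace(0,1,18)[1:]:
    e=s*s*(3-2*s)*.5+s*.5; p,R=cuptcp(lip0*(1-e)+l1*e,-.1159+e*(y+.1159),0); qn,er=ik(p,R,q); d=delta(p,R,st)
    print(d[0].round().astype(int),d[1].round(1),round(er,3),abs(qn-q).max().round(2)); q=qn
print('tip, from end of carry')
A=cuptcp(l1,y,0)
for al in range(0,116,10):
    l=l1+(np.array([.524,.226,.095])-l1)*min(al/50,1); p,R=cuptcp(l,y,al); print(al,((p-A[0])*1000).round(),np.degrees((R*A[1].inv()).as_rotvec()).round())
E
python3 carry.py
```

```text
[-1  8  0] [0.1 0.  3.2] 0.0 0.12
[-2 19 -1] [0.1 0.  7.4] 0.0 0.1
[-3 31 -2] [ 0.1  0.  12.4] 0.0 0.09
[-4 46 -2] [ 0.1  0.  18. ] 0.0 0.08
[-3 61 -3] [ 0.1  0.  24.2] 0.0 0.08
[-2 78 -4] [ 0.1  0.  30.7] 0.0 0.08
[ 0 96 -5] [ 0.1  0.  37.6] 0.0 0.07
[  3 115  -6] [ 0.   0.1 44.6] 0.0 0.07
[  6 135  -6] [ 0.   0.1 51.8] 0.0 0.06
[ 10 155  -7] [ 0.   0.1 58.8] 0.0 0.06
[ 15 176  -8] [ 0.   0.1 65.7] 0.0 0.05
[ 20 196  -9] [ 0.   0.1 72.2] 0.0 0.05
[ 25 216 -10] [ 0.   0.1 78.4] 0.0 0.05
[ 30 235 -10] [ 0.   0.1 84. ] 0.0 0.05
[ 34 252 -11] [ 0.   0.1 89. ] 0.0 0.05
[ 38 267 -11] [ 0.   0.1 93.2] 0.0 0.04
[ 41 279 -12] [ 0.   0.1 96.5] 0.0 0.03
tip, from end of carry
0 [0. 0. 0.] [0. 0. 0.]
10 [ 0. -6. -7.] [-10.   0.   0.]
20 [  0. -11. -13.] [-20.   0.   0.]
30 [  0. -13. -19.] [-30.   0.   0.]
40 [  0. -12. -24.] [-40.   0.   0.]
50 [  0. -10. -30.] [-50.   0.  -0.]
60 [  0.  -5. -17.] [-60.   0.  -0.]
70 [ 0.  2. -6.] [-70.   0.  -0.]
80 [ 0. 11.  5.] [-80.   0.   0.]
90 [ 0. 22. 13.] [-90.   0.  -0.]
100 [ 0. 34. 20.] [-100.    0.   -0.]
110 [ 0. 47. 24.] [-110.    0.    0.]
```

```bash
python3 -m handwheel '[50,-1,8,0,0,0,3, 50,-2,19,-1,0,0,7.4, 50,-3,31,-2,0,0,12.4, 50,-4,46,-2,0,0,18, 50,-3,61,-3,0,0,24.2, 50,-2,78,-4,0,0,30.7, 50,0,96,-5,0,0,37.6, 50,3,115,-6,0,0,44.6, 50,6,135,-6,0,0,51.8, 50,10,155,-7,0,0,58.8, 50,15,176,-8,0,0,65.7, 50,20,196,-9,0,0,72.2, 50,25,216,-10,0,0,78.4, 50,30,235,-10,0,0,84, 50,34,252,-11,0,0,89, 50,38,267,-11,0,0,93.2, 50,41,279,-12,0,0,96.5, 50,41,279,-12,0,0,96.5, 50,41,279,-12,0,0,96.5]' 60
python3 - <<'E'
from h import *
t=snap('top','t2.png'); w=snap('side','s2.png')
a=cv2.imread('pics/top1.png'); 
m=np.zeros((600,800,3),np.uint8)
for i,(n,x,y,W,H) in enumerate([('t2',110,100,160,150),('s2',140,160,160,170)]):
    c=cv2.resize(cv2.imread(f'pics/{n}.png')[y:y+H,x:x+W],None,fx=2.5,fy=2.5,interpolation=3); m[:c.shape[0],i*400:i*400+c.shape[1]]=c
cv2.imwrite('pics/crop2.png',m[:430])
E
```

```text
t: 8.02
tcp_pos: [0.5242, 0.1606, 0.1461]
tcp_rot: [-0.282, 0.649, 0.648, 0.282]
ft_force: [-0.0, -0.8, -1.8]
gripper_width: 0.0599
gripper_force: 65.0
```

View pics/crop2.png

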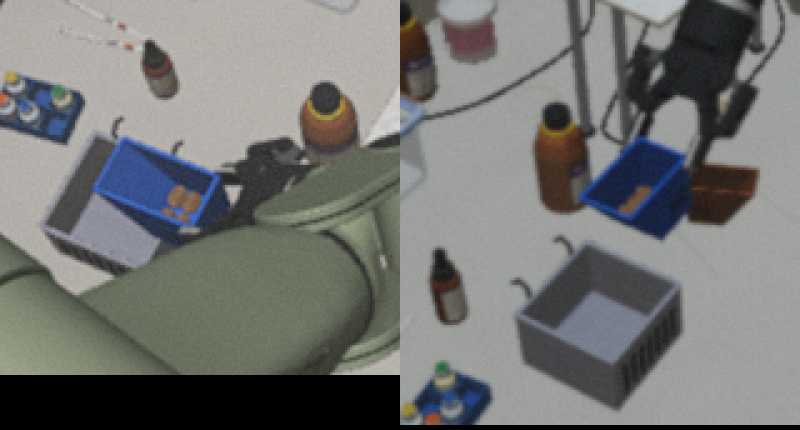

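```bash
python3 - <<'E'
from fit import *
t=snap('top'); q=snap('side')
m=lambda L:np.array(L)/1000
C=lambda L:[(140+(u-400)/2.5,160+v/2.5) for u,v in L]; A=lambda L:[(110+u/2.5,100+v/2.5) for u,v in L]
o1=(q,m([[60,60,78],[60,-60,78],[-60,-60,78],[-60,60,78],[-60,-60,0],[-60,60,0]]),C([(518,313),(590,242),(682,290),(619,360),(679,332),(617,408)]))
o2=(t,m([[-60,60,78],[60,60,78]]),A([(42,228),(100,133)]))
for o in([o1],[o2],[o1,o2]):
    h,r=fit(o,[.53,.24,0]); print(h.round(4),r.round(1).tolist())
P=np.array([[.524+.031,.226,.19],[.524-.031,.226,.19]])
print(((proj(t,P)-[110,100])*2.5).round(),((proj(q,P)-[140,160])*2.5+[400,0]).round())
E
```

```text
[5.226e-01 2.455e-01 4.000e-04] [[-0.6, -0.2], [-0.7, -1.2], [0.4, -3.1], [-1.8, 0.6], [2.5, 0.2], [1.0, 1.6]]
[ 0.5238  0.2385 -0.0193] [[0.0, -0.1], [-0.0, 0.1]]
[ 0.5235  0.2433 -0.0069] [[-0.4, -1.1], [-0.2, -1.9], [0.6, -3.6], [-1.8, -0.1], [2.7, -0.3], [1.0, 0.8], [-1.5, -0.3], [-2.1, -0.4]]
[[124. 135.]
 [ 93. 188.]] [[577. 194.]
 [630. 217.]]
```

```bash
python3 -m handwheel '[50,0,-6,-7,-10,0,0, 50,0,-11,-13,-20,0,0, 50,0,-13,-19,-30,0,0, 50,0,-12,-24,-40,0,0, 50,0,-10,-30,-50,0,0, 50,0,-8,-24,-55,0,0, 50,0,-5,-17,-60,0,0, 50,0,-2,-12,-65,0,0, 50,0,2,-6,-70,0,0, 50,0,6,0,-75,0,0, 50,0,11,5,-80,0,0, 50,0,16,9,-85,0,0, 50,0,22,13,-90,0,0, 50,0,28,17,-95,0,0, 50,0,34,20,-100,0,0, 50,0,40,22,-105,0,0, 50,0,47,24,-110,0,0, 50,0,47,24,-110,0,0, 50,0,47,24,-110,0,0, 50,0,47,24,-110,0,0]' 60
python3 - <<'E'
from h import *
t=snap('top','t3.png'); w=snap('side','s3.png'); snap('wrist','w3.png')
m=np.zeros((600,800,3),np.uint8)
for i,(n,x,y,W,H) in enumerate([('t3',110,100,160,150),('s3',140,160,160,170)]):
    c=cv2.resize(cv2.imread(f'pics/{n}.png')[y:y+H,x:x+W],None,fx=2.5,fy=2.5,interpolation=3)[:330]; m[:c.shape[0],i*400:i*400+c.shape[1]]=c
c=cv2.resize(cv2.imread('pics/w3.png'),(350,262)); m[335:597,:350]=c
cv2.imwrite('pics/crop3.png',m)
E
```

```text
t: 10.72
tcp_pos: [0.525, 0.2072, 0.1712]
tcp_rot: [0.369, 0.604, 0.603, -0.369]
ft_force: [-0.1, 0.7, -0.8]
gripper_width: 0.0601
gripper_force: 65.8
```

View pics/crop3.png

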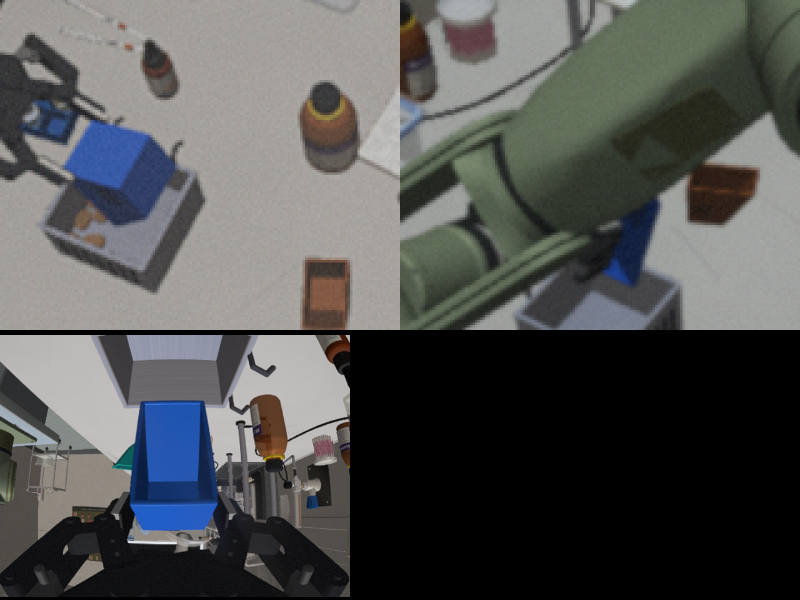

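Both views show the cup hanging inverted over the hopper, and pellets are visible in the hopper at top-crop (90,225). The wrist view shows the cup interior empty. Next is a small shake check, then untip and place.

```bash
python3 -m handwheel '[50,0,0,6,-4,0,0, 50,0,0,0,2,0,0, 50,0,0,6,-4,0,0, 50,0,0,0,0,0,0, 50,0,0,0,0,0,0, 50,0,-13,-4,10,0,0, 50,0,-25,-11,20,0,0, 50,0,-36,-10,30,0,0, 50,0,-45,-5,40,0,0, 50,0,-52,5,50,0,0, 50,0,-57,15,60,0,0, 50,0,-59,20,70,0,0, 50,0,-60,20,80,0,0, 50,0,-58,18,90,0,0, 50,0,-53,12,100,0,0, 50,0,-47,6,110,0,0, 50,0,-47,6,110,0,0]' 60
python3 - <<'E'
from kin import *
st=arm.read_state(); q0=np.array(st['joint_positions']); t=snap('top')
print('edge',onz(t,35,235,0),onz(t,190,310,0), st['ft_force'])
for r in arm.trace(t,'pellet_0'): print(r['p'],r['box'])
cupnow=lambda y: st['tcp_pos']-Ro.from_euler('z',y).apply(TP); c0=cupnow(np.pi/2); print('cup now',c0)
for xy in([.42,.08],[.43,.05],[.4,.05]):
  for deg in(90,60,40):
    y=np.radians(deg);q=q0;w=0;mx=0
    for s in np.linspace(0,1,20)[1:]:
        yy=np.pi/2+s*(y-np.pi/2); o=c0*(1-s)+np.r_[xy,.0]*s; R=Ro.from_euler('z',yy)
        qn,e=ik(o+R.apply(TP),R*TL,q); w=max(w,e); mx=max(mx,abs(qn-q).max()); q=qn
    print(xy,deg,round(w,3),round(mx,2),q.round(2),delta(o+R.apply(TP),R*TL))
E
```

```text
t: 13.0
tcp_pos: [0.5234, 0.1588, 0.1736]
tcp_rot: [-0.283, 0.651, 0.647, 0.279]
ft_force: [-0.2, 0.9, -1.5]
gripper_width: 0.06
gripper_force: 65.8
edge [0.27350868 0.49487739 0.        ] [0.26472548 0.02658498 0.        ] [-0.20778761  0.8922078  -1.49839053]
0.55 [145.8, 182.8, 153.4, 188.2]
0.52 [138.1, 184.3, 146.8, 192.1]
0.48 [143.1, 178.1, 153.2, 184.6]
cup now [0.52337356 0.14888074 0.14460369]
[0.42, 0.08] 90 0.0 0.03 [-0.41  0.51  2.16  0.87  1.07 -1.08] (array([-104.9,  -70.7, -147.6]), array([ 0.15,  0.  , -0.01]))
[0.42, 0.08] 60 0.0 0.06 [-0.47  0.42  2.46  1.37  0.84 -1.21] (array([ -99.9,  -72. , -147.6]), array([  0.15,  -0.04, -30.01]))
[0.42, 0.08] 40 0.036 0.11 [-0.39  0.36  2.61  1.85  0.74 -1.31] (array([ -97.3,  -74.2, -147.6]), array([  0.15,  -0.06, -50.01]))
[0.43, 0.05] 90 0.0 0.03 [-0.46  0.53  2.12  0.82  1.11 -1.07] (array([ -94.9, -100.7, -147.6]), array([ 0.15,  0.  , -0.01]))
[0.43, 0.05] 60 0.0 0.05 [-0.54  0.43  2.41  1.28  0.87 -1.17] (array([ -89.9, -102. , -147.6]), array([  0.15,  -0.04, -30.01]))
[0.43, 0.05] 40 0.0 0.1 [-0.49  0.38  2.6   1.81  0.77 -1.36] (array([ -87.3, -104.2, -147.6]), array([  0.15,  -0.06, -50.01]))
[0.4, 0.05] 90 0.0 0.04 [-0.49  0.51  2.18  0.81  1.09 -1.12] (array([-124.9, -100.7, -147.6]), array([ 0.15,  0.  , -0.01]))
[0.4, 0.05] 60 0.0 0.05 [-0.59  0.41  2.47  1.28  0.87 -1.22] (array([-119.9, -102. , -147.6]), array([  0.15,  -0.04, -30.01]))
[0.4, 0.05] 40 0.049 0.08 [-0.54  0.35  2.61  1.68  0.76 -1.28] (array([-117.3, -104.2, -147.6]), array([  0.15,  -0.06, -50.01]))
```

```bash
python3 - <<'E'
from h import *
snap('top','t4.png'); snap('side','s4.png'); snap('wrist','w4.png')
m=np.zeros((600,800,3),np.uint8)
for i,(n,x,y,W,H) in enumerate([('t4',120,130,130,110),('s4',180,220,90,110)]):
    k=3 if i==0 else 3; c=cv2.resize(cv2.imread(f'pics/{n}.png')[y:y+H,x:x+W],None,fx=k,fy=k,interpolation=3)[:330]; m[:c.shape[0],i*400:i*400+c.shape[1]]=c
c=cv2.imread('pics/w4.png')[90:360,150:410]; m[330:600,:260]=c
cv2.imwrite('pics/crop4.png',m)
E
```

```text
(no output)
```

View pics/crop4.png

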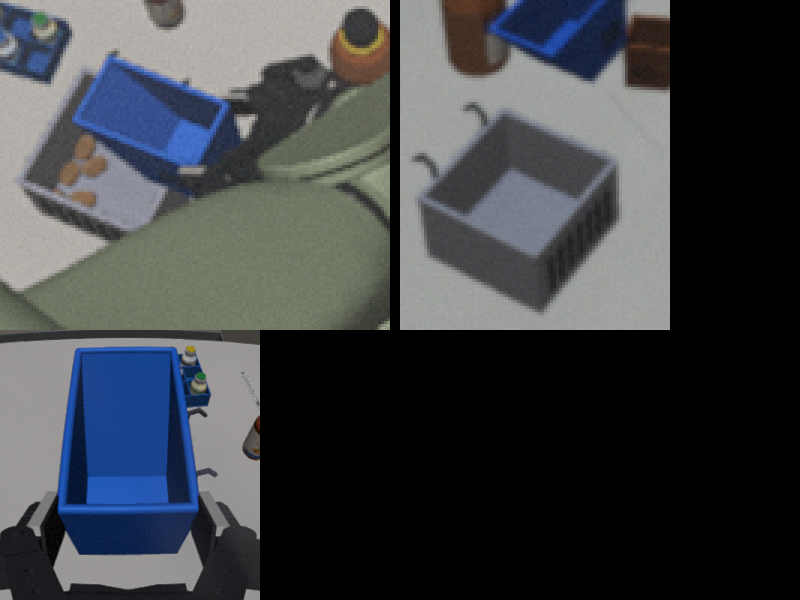

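The cup is empty, at least four pellets are visible in the hopper, and none are on the bench. Placing it on the free bench near (0.41, 0.06).

```bash
python3 -m handwheel '[50,-15,-12,0,0,0,0, 50,-40,-30,0,0,0,0, 50,-70,-52,-5,0,0,0, 50,-95,-75,-20,0,0,0, 50,-110,-87,-45,0,0,0, 50,-115,-91,-75,0,0,0, 50,-115,-91,-100,0,0,0, 50,-115,-91,-120,0,0,0, 50,-115,-91,-132,0,0,0, 50,-115,-91,-138,0,0,0, 50,-115,-91,-141,0,0,0, 50,-115,-91,-143,0,0,0, 50,-115,-91,-143,0,0,0]' 60
```

```text
t: 14.88
tcp_pos: [0.41, 0.0698, 0.0335]
tcp_rot: [-0.281, 0.649, 0.649, 0.282]
ft_force: [-0.3, -0.1, -1.3]
gripper_width: 0.06
gripper_force: 65.9
```

```bash
python3 -m handwheel '[50,0,0,-2,0,0,0, 50,0,0,-3.5,0,0,0, 50,0,0,-3.5,0,0,0, 50,0,0,-3.5,0,0,0]'
```

```text
t: 15.38
tcp_pos: [0.4099, 0.0698, 0.0298]
tcp_rot: [-0.282, 0.649, 0.648, 0.282]
ft_force: [0.0, 0.9, -1.3]
gripper_width: 0.0597
gripper_force: 65.9
```

```bash
python3 -m handwheel '[50,0,0,-1,0,0,0, 50,0,0,-1.5,0,0,0, 50,0,0,-1.5,0,0,0]'
```

```text
t: 15.75
tcp_pos: [0.41, 0.0699, 0.0293]
tcp_rot: [-0.282, 0.648, 0.648, 0.283]
ft_force: [-1.3, -4.1, 6.3]
gripper_width: 0.0603
gripper_force: 66.6
```

```bash
python3 -m handwheel '[66,0,0,0.5,0,0,0, 74,0,0,0.5,0,0,0, 85,0,0,0.5,0,0,0, 85,0,0,0.5,0,0,0, 85,0,0,0.5,0,0,0, 85,0,-10,9,0,0,0, 85,0,-25,23,0,0,0, 85,0,-45,42,0,0,0, 85,0,-70,65,0,0,0, 85,0,-95,95,0,0,0, 85,0,-110,130,0,0,0, 85,0,-110,150,0,0,0, 85,0,-110,150,0,0,0]'
python3 - <<'E'
from h import *
t=snap('top','t5.png'); s=snap('side','s5.png'); snap('wrist','w5.png')
for r in arm.trace(t,'pellet_0'): print('pel',round(r['p'],2),r['box'])
m=np.zeros((600,800,3),np.uint8)
c=cv2.resize(cv2.imread('pics/t5.png')[130:270,110:330],None,fx=2,fy=2,interpolation=3); m[:280,:440]=c
c=cv2.resize(cv2.imread('pics/s5.png')[170:330,170:340],None,fx=2,fy=2,interpolation=3); m[:320,450:790]=c
m[330:600,:360]=cv2.resize(cv2.imread('pics/w5.png'),(360,270))
c=cv2.resize(cv2.imread('pics/t5.png')[140:220,120:200],None,fx=3.3,fy=3.3,interpolation=3); m[330:594,450:714]=c
cv2.imwrite('pics/crop5.png',m)
E
```

```text
t: 17.38
tcp_pos: [0.4103, -0.0413, 0.1794]
tcp_rot: [-0.28, 0.649, 0.649, 0.282]
ft_force: [-0.5, 0.3, -1.0]
gripper_width: 0.0851
gripper_force: 0.0
pel 0.52 [158.0, 171.0, 160.7, 176.3]
pel 0.48 [144.0, 182.2, 155.0, 187.4]
```

View pics/crop5.png

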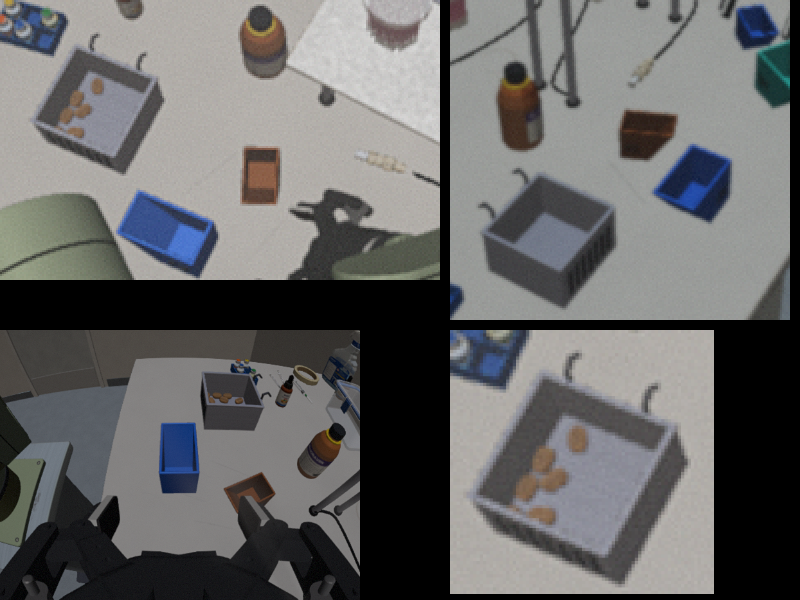

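The cup stands empty, upright and free. In the hopper five pellets show clearly and the sixth sits partly behind the front wall at crop (515,513). The hopper and bottles have not moved.

```bash
python3 -c "
from cell import arm
print(arm.close_job())"
```

```text
the job is handed in; nothing more can be done
None
```

The job is handed in: the pellets were tipped into the hopper (five seen clearly, the sixth partly hidden behind its front wall), the empty cup stands upright and released on the free bench top, and nothing else was seen to have moved.

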